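# Crack open the rice cooker and hold its sprung lid ajar

### The arm

A 6-joint arm with a two-finger parallel gripper is mounted at the origin on the work surface. World frame = base frame: x ahead of the robot, y to its left, z up, the work surface at z = 0. Lengths are in mm, angles in rad, forces in N, time in s.
With the tool pointing down it reaches from about 350 to 775 mm from the base axis. Payload 7.3 kg.
Tool frame: the origin (TCP) lies on the centre line of the jaws, within the pads' length; the fingertips stand 17 mm ahead of it and the grasp point (between the pads) lies 2 mm behind it; z points along the fingers, y is the line along which they close (so a half turn about z gives the same grasp; the last joint's range is limited). The gripper opens to 92 mm and grips with 3 to 60 N. Pads are 19 mm wide; open, the fingers measure 130 mm over their backs; the gripper's body (75 mm by 190 mm) begins 47 mm behind the grasp point.
Start: joints at [-1.364, 0.342, 1.524, -0, 1.275, -0.146], TCP at [181.424, -492.675, 243.741] pointing down, gripper open.
Joint ranges: [-2.53, 2.53], [-0.77, 2.02], [0.04, 2.7], [-1, 4.14], [0.28, 2.66], [-3.11, 3.11]. Speed limits (rad/s): [2.57, 2.57, 3.14, 3.14, 3.14, 3.14].

### API

Orientations are given as [roll, pitch, yaw] about the fixed x, y, z axes, in that order (R = Rz(yaw) Ry(pitch) Rx(roll)).
In Python, from plant import bot gives the robot as it stands. The module is installed in compiled form; this text tells all that it offers.
- The arm moves only by the shell command python3 -m pendant 'ROWS'. ROWS is JSON, a list of rows, each a list of 3 entries, a list of its own where there are three numbers: the shift along the world's x, y, z as a fraction of full scale, then the turn, a rotation vector about the world's x, y, z as a fraction of full scale, then the opening, from -1 (shut) to 1 (fully open), so that 0 is half open. In form: [[[tx, ty, tz], [rx, ry, rz], claw], ...]. A call has exactly 10 rows; each row shifts and turns the commanded pose from where the row before left it; what a row does not reach is not made up. Full scale, the value 1, is 30 mm for a shift and 0.12 rad for a turn. A row lasts 1/12 s, in which the tool goes at most 41.7 mm and 7.16 degrees, less where a joint would pass 70% of its speed; a pose out of reach is approached as far as the arm can. A call with a number of a shift or a turn outside -1 to 1 is refused whole. A call with a gripper value outside its range is refused whole. The fingers move at their own pace and stop on an object; the grip force is fixed at half the most. Time passes only in rows, so rows that do not move let the fingers close, or fill a call up. It gives the time, the measured TCP pose, the force, the opening and the grip force at its end, in the units of the state.
- bot.get_obs(): the state, without advancing time (a new reading comes with each control period).
- bot.capture(name): name is "side" or "top" or "wrist"; returns the picture (400x640x3 uint8, blue, green, red); there is no depth.
- bot.camera_params(name): a dict with "fovy" (degrees; the focal length in pixels is half the picture's height over the tangent of half this angle, whatever the lens; pixels are square), "cx", "cy" (the principal point, pixels), "camera_from_world" (4x4, takes a point from world to camera coordinates). Camera axes: x right, y down, z forward; pixel columns grow to the right and rows downward; lengths in mm; the calibration is good to about 2 mm. A picture is of the moment at which its call begins: read the wrist's pose just before it. camera_params takes no time and is no camera call; for the wrist camera it gives the pose at the moment of the call.
- bot.close_job(): hands the job in; it is judged then, once.
The state is a dict: "time": time; "joint_positions": joint angles; "dq": joint speeds; "tau": joint torques, N m; "tool_pos": TCP position; "tcp_rot": TCP orientation; "contact_force": force on the tool from outside, world axes, zero at the start; "moment": the same for the moment, N m; "grip_width": finger opening in mm; "finger_force": force on a finger pad.
Only numpy, scipy, OpenCV 4.12 (cv2) and the standard library are available. Lean on these libraries where they do the work, as an engineer would, in place of code of your own. Each camera call takes 0.05 s, during which the arm holds its last target. There are 200 camera calls.

### The job

The rice has finished: let the steam off without the sprung lid flying open. Press the rice cooker's black catch right down with one finger and, while the catch is still down, trap the lid from above with the other finger just as it pops up; then ease the lid up, letting the catch go, until its front edge stands about 4 cm open. Finish while still holding the lid there with the finger, and leave the canister, bowl, measuring cup and paddle where they are: nothing is to be picked up.

Things in the scene. Friction and masses are not known exactly. Their poses are not given: they have to be found in the camera images.
- cooker: White round rice cooker, 236 mm across, fixed to the worktop. Origin: centre of its underside on the worktop. Its own -x is its front (nose with black control panel and catch), its +x the back (hinge), z up. The closed lid's flat top is 179 mm above the worktop; the white nose in front is 50 mm deep, 74 mm wide and 172 mm high. Carrying lugs stick out 12 mm at either side.
- catch_top (a point): Centre of the top face of the black thumb catch (26 mm front to back, 46 mm wide, standing in the nose 133 mm in front of the cooker's centre). At rest it is 195 mm above the worktop, 16 mm above the lid's top; it goes straight down 8 mm against a spring (3 N at first, about 7 N fully down), so that fully down it is still 8 mm above the closed lid. The lid is let go when the catch is about 5 mm down. Let go of, the catch springs back up.
- lid_front (a point): Middle of the lid's top front edge (moves with the lid), 106 mm in front of the cooker's centre when shut. The lid is a round disc, 234 mm across, whose top is flat within 100 mm of its middle, but for a grey steam vent cap 9 mm high that begins 50 mm behind the middle.
- lid_hinge (a point): Middle of the lid's level hinge axis, 156 mm above the worktop and 122 mm behind the cooker's centre; the line from catch_top to it gives the cooker's front-to-back direction.
- lid_angle (a joint): How far the lid is open, rad: 0 shut, 1.4 fully up; 0.1 rad lifts the front edge by 23 mm (4 cm is about 0.17). A latch holds it shut until the catch is pressed; then a spring throws it up, past 10 cm at the front in under half a second if nothing stops it; to hold it part open needs some 2 to 3 N downwards on the lid half-way between its middle and its front edge. It does not latch again by itself.
- catch_press (a joint): How far the catch is pressed down, m: 0 up, 0.008 fully down.
- lid: The lid (see lid_front). Origin: middle of the hinge axis. Its x runs backwards, z upwards when shut.
- catch: The black catch (see catch_top). Origin: centre of its top face.
- canister: Bystander: loose white jar with a wooden lid, 90 mm across, 105 mm high. Origin: centre of its underside.
- bowl: Bystander: loose blue rice bowl, 116 mm across, 55 mm high. Origin: centre of its underside.
- measure: Bystander: loose clear measuring cup, 68 mm across, 66 mm high. Origin: centre of its underside.
- paddle: Bystander: loose wooden rice paddle, 210 mm long, 64 mm across its round blade, 7 mm thick, lying on the worktop along its own x (blade to +x). Origin: on its underside near the middle.

How it is judged (in metres and radians):
On the way:
1. the catch is held down while a finger traps the lid, just popped (value of joint catch_press above 0.004 m and value of joint lid_angle between 0.012 and 0.25 rad and contact force between the fingers and catch above 0.5 N and contact force between the fingers and lid above 0.5 N), for 0.2 s.
At the end, for the whole second after the job is handed in: The lid stands still, held by a finger with at least 0.5 N, 0.09 to 0.27 rad open (its front edge 20 to 62 mm up); the catch is up and untouched; canister, bowl, measuring cup and paddle are within 20 mm of where they stood (value of joint lid_angle between 0.09 and 0.27 rad and velocity of joint lid_angle between -0.05 and 0.05 rad/s and contact force between the fingers and lid above 0.5 N and value of joint catch_press below 0.002 m and contact force between the arm and catch below 0.3 N and distance of each of canister, bowl, measure, paddle from where it was at the start of the episode below 0.02 m); the arm keeps its last pose, push and grip.
It fails at once if the lid got away: it opened more than 0.45 rad (about 10 cm at its front edge) (value of joint lid_angle above 0.45 rad).
It fails at once if the canister was moved or lifted by more than 20 mm (distance of canister from where it was at the start of the episode above 0.02 m).
It fails at once if the bowl was moved or lifted by more than 20 mm (distance of bowl from where it was at the start of the episode above 0.02 m).
It fails at once if the measure was moved or lifted by more than 20 mm (distance of measure from where it was at the start of the episode above 0.02 m).
It fails at once if the paddle was moved or lifted by more than 20 mm (distance of paddle from where it was at the start of the episode above 0.02 m).
It also fails if it takes over 45 s, if anything falls off the work surface, if the arm or the gripper's body presses on something with over 40 N, if the wrist force passes 120 N, or if a joint passes its speed limit or range.

## Working session

There is one attempt and no reset: what is moved stays moved. The work goes in short steps, Python scripts to look and compute and a shell command to move; the robot and the scene stay as the last step left them, time stands still between calls to the robot, and variables do not carry over. Pictures are saved under pics/ and viewed, at most 10 in all, crops included, and the job is handed in when it is done.

```bash
mkdir -p pics; python3 - <<'E'
from plant import bot
import cv2
o=bot.get_obs();print(o)
for n in("top","side"):
    cv2.imwrite(f"pics/{n}0.png",bot.capture(n));p=bot.camera_params(n);print(n,p)
E
```

```text
{'time': 0.0, 'joint_positions': array([-1.36403528e+00,  3.42748354e-01,  1.52503682e+00,  7.15774611e-06,
        1.27540520e+00, -1.45968535e-01]), 'dq': array([-0.00066221,  0.00017066,  0.00117618, -0.00102805,  0.00032838,
        0.00172096]), 'tau': array([-2.52337195e-03, -4.31244707e+01, -2.44221228e+01,  7.15176109e-02,
        5.58408850e-02, -1.24109888e-04]), 'tool_pos': array([ 181.32390296, -492.27589867,  243.02473433]), 'tcp_rot': array([-3.14001291e+00, -2.39162451e-04,  3.52727303e-01]), 'contact_force': array([0.33231057, 0.20624271, 0.14607672]), 'moment': array([-0.01474697, -0.02140353, -0.00205759]), 'finger_force': 0.0, 'grip_width': 91.63231519070594}
top {'fovy': 55.6768495095097, 'cx': 318.790435658843, 'cy': 203.0483913402721, 'camera_from_world': array([[ 4.59528158e-03, -9.99973924e-01,  5.57081180e-03,
         2.68485504e+01],
       [-9.83901382e-01, -5.51654565e-03, -1.78627090e-01,
         5.76149188e+02],
       [ 1.78653164e-01, -4.66028765e-03, -9.83901077e-01,
         1.01370333e+03],
       [ 0.00000000e+00,  0.00000000e+00,  0.00000000e+00,
         1.00000000e+00]])}
side {'fovy': 48.97562712177821, 'cx': 320.85627060978914, 'cy': 196.14956635179385, 'camera_from_world': array([[-6.81383333e-01, -7.31764294e-01,  1.54198296e-02,
         4.27453203e+02],
       [-5.05571266e-01,  4.55320505e-01, -7.32858058e-01,
         3.63748484e+02],
       [ 5.29258395e-01, -5.07153089e-01, -6.80206804e-01,
         7.42030172e+02],
       [ 0.00000000e+00,  0.00000000e+00,  0.00000000e+00,
         1.00000000e+00]])}
```

View pics/top0.png

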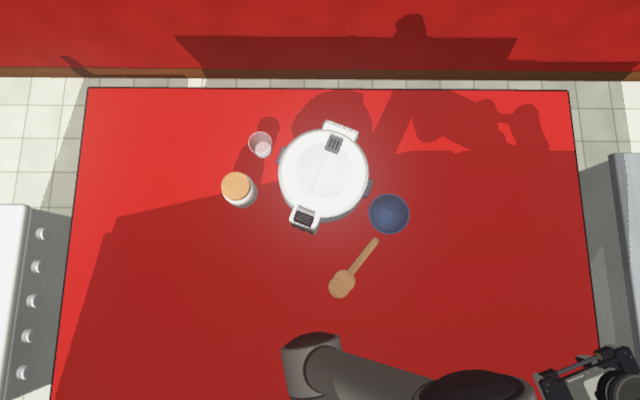

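View pics/side0.png

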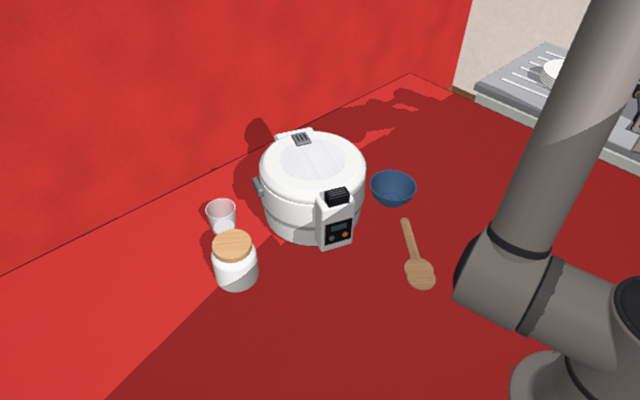

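The top view shows the cooker's lid centred near (323,174) with the catch near (304,216). In the side view the catch is near (337,193). I'll enlarge both.

```bash
cat > h.py <<'E'
import numpy as np
from plant import bot
def cam(n):
    p=bot.camera_params(n);f=200/np.tan(np.radians(p["fovy"]/2));return f,p["cx"],p["cy"],np.array(p["camera_from_world"])
def ray(n,u,v,z,c=None):
    f,cx,cy,T=c or cam(n);d=T[:3,:3].T@[(u-cx)/f,(v-cy)/f,1];o=-T[:3,:3].T@T[:3,3];return o+d*(z-o[2])/d[2]
def proj(n,P,c=None):
    f,cx,cy,T=c or cam(n);q=T[:3,:3]@P+T[:3,3];return f*q[0]/q[2]+cx,f*q[1]/q[2]+cy
E
python3 - <<'E'
import cv2,numpy as np
from h import *
a=cv2.imread("pics/top0.png")[115:240,265:385];b=cv2.imread("pics/side0.png")[120:255,250:375]
r=lambda i:cv2.resize(i,(400,450),interpolation=cv2.INTER_CUBIC)
cv2.imwrite("pics/z.png",np.hstack([r(a),r(b)]))
print(ray("top",304,216,195),ray("side",337,193,195),ray("top",323,174,179),ray("side",313,158,179))
E
```

```text
[518.03199894  66.01564928 195.        ] [511.45223702  69.56624221 195.        ] [626.9860475   20.17340358 179.        ] [638.29926587  16.77646887 179.        ]
```

View pics/z.png

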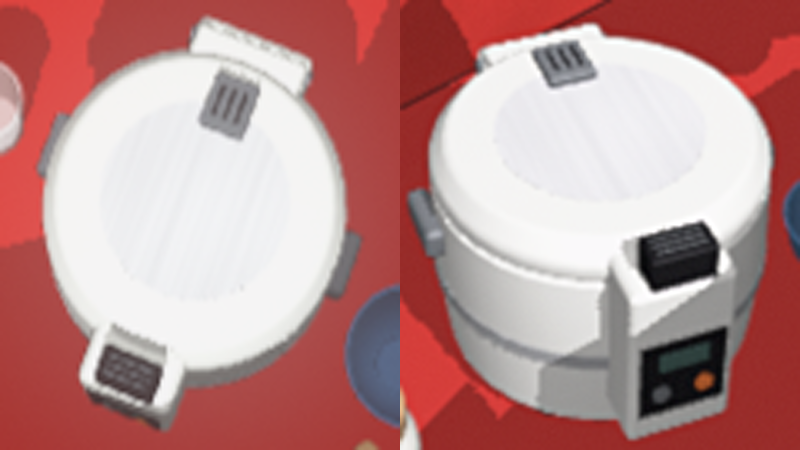

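The crops put the catch top's centre at about (303.7,217.8) in the top view and (337,192) in the side view. The lid's inner disc is centred at about (323.8,170.6) and (312.5,160).

```bash
python3 - <<'E'
from h import *
c=(ray("top",303.7,217.8,195)+ray("side",337,192,195))/2;l=(ray("top",323.8,170.6,179)+ray("side",312.5,160,179))/2
print(ray("top",303.7,217.8,195),ray("side",337,192,195),ray("top",323.8,170.6,179),ray("side",312.5,160,179))
d=l-c;print(c,l,np.hypot(*d[:2]),np.arctan2(d[1],d[0]))
E
```

```text
[513.64377806  66.68822619 195.        ] [513.49169183  67.5618997  195.        ] [635.79889315  18.18717749 179.        ] [633.84964699  22.2637476  179.        ]
[513.56773495  67.12506295 195.        ] [634.82427007  20.22546254 179.        ] 130.01046045518592 -0.3690581189248984
```

```bash
R='[[0.6,0.9,0.12],[0,0,0.354],0.33]'; python3 -m pendant '[[[0.6,0.9,0.12],[0,0,0.354],0.33],[[0.6,0.9,0.12],[0,0,0.354],0.33],[[0.6,0.9,0.12],[0,0,0.354],0.33],[[0.6,0.9,0.12],[0,0,0.354],0.33],[[0.6,0.9,0.12],[0,0,0.354],0.33],[[0.6,0.9,0.12],[0,0,0.354],0.33],[[0.6,0.9,0.12],[0,0,0.354],0.33],[[0.6,0.9,0.12],[0,0,0.354],0.33],[[0.6,0.9,0.12],[0,0,0.354],0.33],[[0.6,0.9,0.12],[0,0,0.354],0.33]]'; python3 -m pendant '[[[0.6,0.9,0],[0,0,0.354],0.33],[[0.6,0.9,0],[0,0,0.354],0.33],[[0.6,0.9,0],[0,0,0.354],0.33],[[0.6,0.9,0],[0,0,0.354],0.33],[[0.6,0.9,0],[0,0,0.354],0.33],[[0.6,0.9,0],[0,0,0.354],0.33],[[0.6,0.9,0],[0,0,0.354],0.33],[[0.6,0.9,0],[0,0,0.354],0.33],[[0.6,0.9,0],[0,0,0.354],0.33],[[0,0,0],[0,0,0],0.33]]'
```

```text
time: 0.93
tool_pos: [361.9, -221.1, 279.8]
tcp_rot: [-3.141, 0.0, 0.779]
contact_force: [0.5, -0.4, 0.2]
grip_width: 60.9
finger_force: 0.0
time: 1.77
tool_pos: [525.3, 24.5, 279.0]
tcp_rot: [-3.141, -0.002, 1.166]
contact_force: [-1.9, 0.5, -0.9]
grip_width: 60.6
finger_force: 0.0
```

```bash
python3 -m pendant '[[[0.29,0.31,-0.3],[0,0,0.1],0.33],[[0.29,0.31,-0.3],[0,0,0.1],0.33],[[0.29,0.31,-0.3],[0,0,0.1],0.33],[[0,0,-0.3],[0,0,0],0.33],[[0,0,0],[0,0,0],0.33],[[0,0,0],[0,0,0],0.33],[[0,0,0],[0,0,0],0.33],[[0,0,0],[0,0,0],0.33],[[0,0,0],[0,0,0],0.33],[[0,0,0],[0,0,0],0.33]]'; python3 - <<'E'
from h import *
import cv2
o=bot.get_obs();c=cam("wrist");im=bot.capture("wrist");cv2.imwrite("pics/w.png",im);cv2.imwrite("pics/s1.png",bot.capture("side"))
d=np.array([.933,-.361,0]);t=o["tool_pos"];print(t,o["tcp_rot"])
for nm,P in(("catch",np.array([513.5,67,195])),("tipA",t-40*d-[0,0,17]),("tipB",t+40*d-[0,0,17])):print(nm,proj("wrist",P,c),proj("side",P))
E
```

```text
time: 2.6
tool_pos: [549.6, 47.9, 244.3]
tcp_rot: [3.14, -0.0, 1.195]
contact_force: [-0.0, 0.1, 0.3]
grip_width: 60.7
finger_force: 0.0
[549.58468691  47.92321101 244.33270128] [ 3.14047746e+00 -2.86165911e-04  1.19541698e+00]
catch (np.float64(241.4073311815573), np.float64(228.9503290878264)) (np.float64(337.20467095036423), np.float64(191.86663255580447))
tipA (np.float64(230.06601063839594), np.float64(260.3660981300328)) (np.float64(340.119486540358), np.float64(178.38900355194838))
tipB (np.float64(394.00589173315126), np.float64(259.40070758644873)) (np.float64(324.12064154311565), np.float64(154.11944068814225))
```

View pics/w.png

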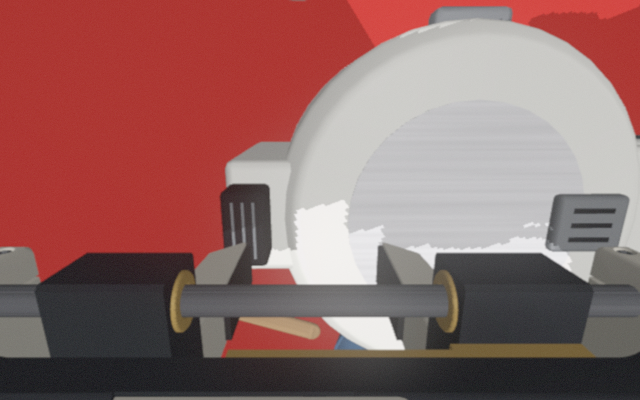

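View pics/s1.png

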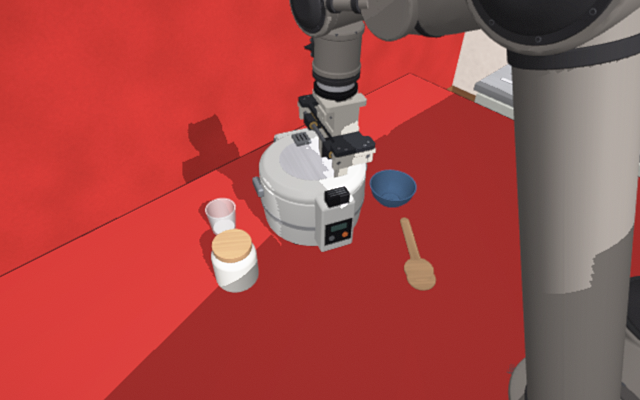

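The wrist view has the catch's top face centred near (246,224), against a predicted (241,229). The side view shows the gripper above the cooker, clear of the bowl and the other bystanders.

```bash
python3 - <<'E'
from h import *
o=bot.get_obs();y=o["tcp_rot"][2]-np.pi/2;d=np.array([np.cos(y),np.sin(y),0]);print(d)
C=ray("wrist",246,224,195);print(C, ray("wrist",222,224,195),ray("wrist",270,224,195))
V=ray("wrist",588,222,188);print("vent",V,np.arctan2(*(V-C)[1::-1]))
print((C+40*d-o["tool_pos"])[:2])
E
```

```text
[ 0.93045545 -0.36640503  0.        ]
[517.19251029  68.93581151 195.        ] [504.46734874  73.9466362  195.        ] [529.91881599  63.92453628 195.        ]
vent [703.34464331  -5.58077891 188.        ] -0.3807644690343756
[4.87010528 6.20719922]
```

```bash
python3 -m pendant '[[[0.06,0.09,-0.2],[0,0,0],0.33],[[0.06,0.09,-0.2],[0,0,0],0.33],[[0,0,-0.2],[0,0,0],0.33],[[0,0,-0.15],[0,0,0],0.33],[[0,0,-0.1],[0,0,0],0.33],[[0,0,0],[0,0,0],0.33],[[0,0,0],[0,0,0],0.33],[[0,0,0],[0,0,0],0.33],[[0,0,0],[0,0,0],0.33],[[0,0,0],[0,0,0],0.33]]'; python3 - <<'E'
from h import *
import cv2
im=np.vstack([cv2.resize(bot.capture("side")[120:220,270:390],(720,600))]);cv2.imwrite("pics/s2.png",im);print(bot.get_obs()["tool_pos"],bot.get_obs()["contact_force"])
E
```

```text
time: 3.53
tool_pos: [553.3, 53.6, 218.5]
tcp_rot: [3.141, -0.0, 1.196]
contact_force: [-0.3, 0.9, -0.5]
grip_width: 61.1
finger_force: 0.0
[553.22687821  53.56717771 218.51234923] [-0.07797513 -0.36360975  0.10623992]
```

View pics/s2.png

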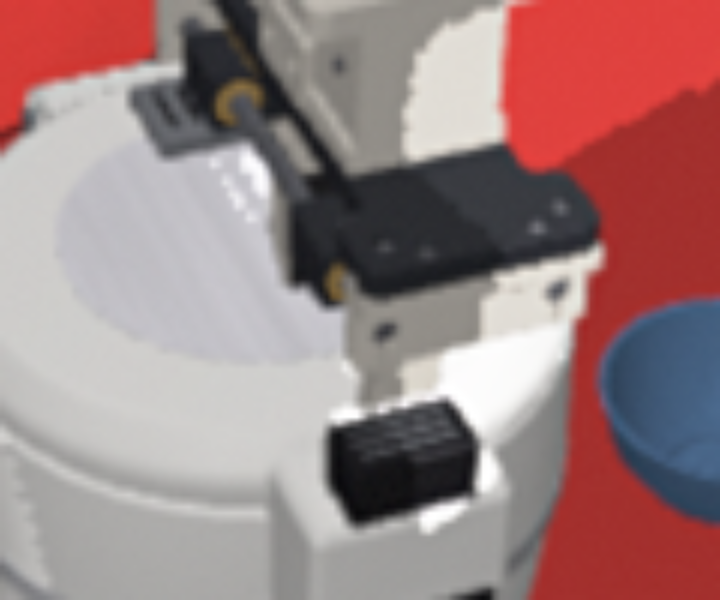

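The crop shows the catch's top face around (400,417) and the front fingertip ending at about (400,400). I'll check numerically how far over the catch it stands.

```bash
python3 - <<'E'
from h import *
o=bot.get_obs();t=o["tool_pos"];d=np.array([.9305,-.366,0]);n=np.array([.366,.9305,0])
for s in(30,35,40,50):
  for w in(-9.5,9.5):
    u,v=proj("side",t-s*d+w*n-[0,0,17]);print(s,w,round((u-270)*6),round((v-120)*6))
C=np.array([515,68,195])
for a in(-13,13):
  for w in(-23,23):
    u,v=proj("side",C+a*d+w*n);print("catch",a,w,round((u-270)*6),round((v-120)*6))
E
```

```text
30 -9.5 411 388
30 9.5 357 401
35 -9.5 417 397
35 9.5 363 411
40 -9.5 423 407
40 9.5 368 421
50 -9.5 436 427
50 9.5 381 441
catch -13 -23 480 439
catch -13 23 347 473
catch 13 -23 447 389
catch 13 23 316 422
```

```bash
python3 -m pendant '[[[-0.16,0.06,0],[0,0,0],0.33],[[0,0,-0.1],[0,0,0],0.33],[[0,0,-0.1],[0,0,0],0.33],[[0,0,-0.1],[0,0,0],0.33],[[0,0,-0.1],[0,0,0],0.33],[[0,0,-0.05],[0,0,0],0.33],[[0,0,0],[0,0,0],0.33],[[0,0,0],[0,0,0],0.33],[[0,0,0],[0,0,0],0.33],[[0,0,0],[0,0,0],0.33]]'; python3 - <<'E'
from h import *
import cv2
cv2.imwrite("pics/s3.png",cv2.resize(bot.capture("side")[120:220,270:390],(720,600)));o=bot.get_obs();print(o["tool_pos"],o["contact_force"],o["moment"])
E
```

```text
time: 4.42
tool_pos: [548.2, 55.5, 205.6]
tcp_rot: [3.141, -0.0, 1.196]
contact_force: [-2.4, 0.7, 9.0]
grip_width: 61.0
finger_force: 4.5
[548.1795179   55.54863258 205.65408097] [-3.38956283  0.14963931  8.72432304] [0.12502436 0.68018294 0.04163236]
```

View pics/s3.png

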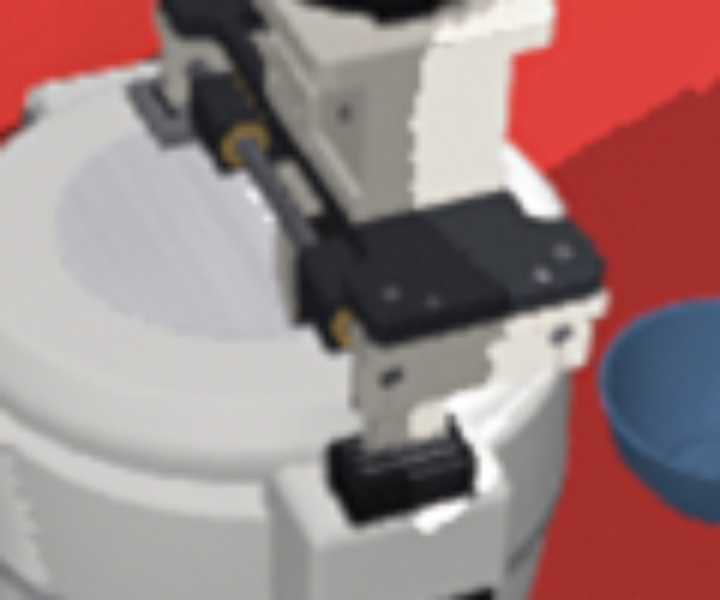

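The catch is down about 6.4 mm with the finger on it. The lid has popped and is held: its front rim rose from about y=500 to y=470. Total force is 9 N, about what the catch and lid should add up to. I'll hold briefly, then ease up.

```bash
python3 -m pendant '[[[0,0,-0.02],[0,0,0],0.33],[[0,0,0],[0,0,0],0.33],[[0,0,0],[0,0,0],0.33],[[0,0,0],[0,0,0],0.33],[[0,0,0.05],[0,0,0],0.33],[[0,0,0.05],[0,0,0],0.33],[[0,0,0.05],[0,0,0],0.33],[[0,0,0.05],[0,0,0],0.33],[[0,0,0.05],[0,0,0],0.33],[[0,0,0.05],[0,0,0],0.33]]'; python3 -m pendant '[[[0,0,0.05],[0,0,0],0.33],[[0,0,0.05],[0,0,0],0.33],[[0,0,0.05],[0,0,0],0.33],[[0,0,0.05],[0,0,0],0.33],[[0,0,0.05],[0,0,0],0.33],[[0,0,0.05],[0,0,0],0.33],[[0,0,0.05],[0,0,0],0.33],[[0,0,0.05],[0,0,0],0.33],[[0,0,0.05],[0,0,0],0.33],[[0,0,0],[0,0,0],0.33]]';  python3 -m pendant '[[[0,0,0],[0,0,0],0.33],[[0,0,0],[0,0,0],0.33],[[0,0,0],[0,0,0],0.33],[[0,0,0],[0,0,0],0.33],[[0,0,0],[0,0,0],0.33],[[0,0,0],[0,0,0],0.33],[[0,0,0],[0,0,0],0.33],[[0,0,0],[0,0,0],0.33],[[0,0,0],[0,0,0],0.33],[[0,0,0],[0,0,0],0.33]]'; python3 - <<'E'
from h import *
import cv2
cv2.imwrite("pics/s4.png",cv2.resize(bot.capture("side")[100:260,200:440],(795,530)));o=bot.get_obs();print(o["tool_pos"],o["contact_force"],o["moment"])
E
```

```text
time: 5.3
tool_pos: [549.0, 55.2, 213.6]
tcp_rot: [3.139, -0.0, 1.196]
contact_force: [1.1, -0.6, 3.2]
grip_width: 61.0
finger_force: 1.2
time: 6.13
tool_pos: [548.4, 55.4, 227.0]
tcp_rot: [3.141, -0.0, 1.196]
contact_force: [1.8, -0.9, 2.0]
grip_width: 60.9
finger_force: 1.2
time: 6.97
tool_pos: [548.3, 55.4, 226.6]
tcp_rot: [-3.142, 0.0, 1.196]
contact_force: [1.8, -1.2, 2.7]
grip_width: 60.9
finger_force: 1.2
[548.29074407  55.42288446 226.63741068] [1.19629761 0.85174586 2.81058581] [-0.15218674 -0.37860403  0.0187441 ]
```

View pics/s4.png

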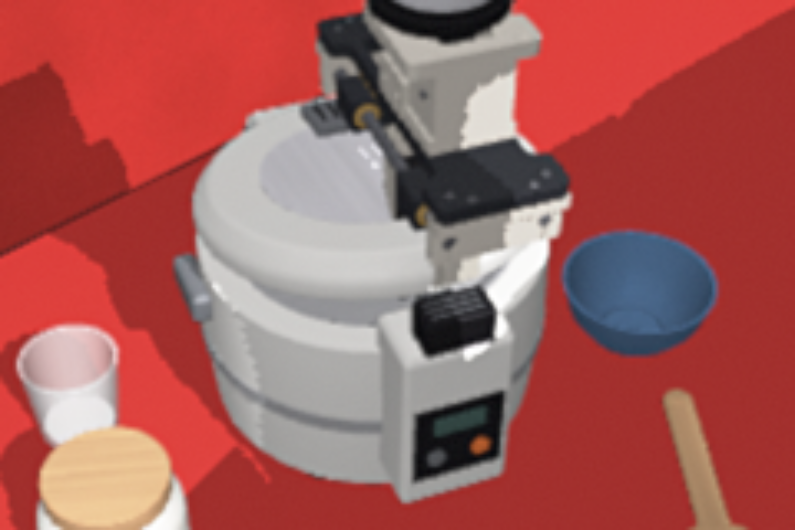

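The lid is part open and held at about 2.8 N. The catch is back up with the fingertip some 14 mm above it, and the bystanders haven't moved. Handing in.

```bash
python3 -c "
from plant import bot
print(bot.close_job())"
```

```text
the job is handed in; nothing more can be done
None
```

I pressed the catch, trapped the lid as it popped, eased it to about 0.16 rad (front edge nearly 4 cm up, worked out from the finger's height) and handed in with the finger holding it at about 2.8 N, the catch back up and the bystanders untouched; no verdict was shown.

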